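# Set the wire cutter's fence and lock it

## Task

Set the bench wire cutter for the next slab: with a fingertip, roll the black knurled wheel until the steel fence has closed in and its pointer stands at the white line on the red gauge tab, then push the blue lock lever round to its stop so that the setting is held. Nothing is to be gripped or lifted, and everything else on the table stays where it is.

Things in the scene. Friction and masses are not known exactly. Their poses are not given: they have to be found in the camera images.
- cutter: bench wire cutter fixed to the table; white bed 200 (x) x 300 (y) x 28 mm high. Origin: centre of its underside. Own axes: z up; y along the fence's travel, from the wire (y = -85 mm) to the grey housing with the wheel (y = +95 mm); front edge at x = -100 mm. A fixed steel bow, 106 mm high, lies over the wire; its black handle overhangs the front to x = -147 mm
- wheel_top (a point): topmost point of the knurled wheel's rim, about 102 mm above the table; axes as the cutter's. The black wheel, radius 34 mm, 22 mm wide, turns in place about a level axis along the cutter's x, 34 mm below this point. Its top 28 mm stands out of the grey housing (74 mm high beside it, 68 mm round the rods). Grippy: turns by friction under a fingertip
- wheel (a joint): wheel angle (rad), grows as the gap closes: press down on its top with 5 to 12 N (a lighter touch slips) and sweep along the cutter's +y (away from the wire) to close, -y to open. 1 rad moves the fence 15 mm, so 1 mm of rim moves it 0.44 mm (rack and pinion). Takes about 1.5 N at the rim, stays where it is left. Range -0.13 to 3.07, starts at about 0 to 0.8
- pointer (a point): tip of the black pointer blade, 3 mm wide, at the front lower end of the steel fence, centred on the plane of the fence's face; axes as the cutter's. It slides with the fence along the cutter's y over the scale strip. The fence plate is 160 x 8 mm, its upper edge 89 mm above the table; its face stands about 50 to 62 mm from the wire at the start
- mark (a point): middle of the white line across the top of the red gauge tab (16 x 16 mm, line 2.4 mm wide, clamped fast on the front edge of the bed, 22 to 34 mm from the wire); axes as the cutter's. The gap is set when the pointer has the same y along the cutter as this line
- lock (a joint): angle of the blue lock lever about a vertical axis (rad): 0 = free, pointing along the cutter's -x (over the front edge); turns clockwise seen from above to 1.50 = locked at its stop, pointing along the cutter's +y. Starts at 0 to 0.25, stays where it is left; 1.5 to 3 N at its end moves it. Locked, it clamps the front guide rod and the wheel is far harder to turn
- lock_tip (a point): middle of the lock lever's paddle end, 48 mm from its pivot and 83 mm above the table. The lever reaches 61 mm from the pivot, is 10 mm thick and 14 mm tall (76 to 90 mm above the table)
- lock_pivot (a point): axis of the lock lever at the lever's mid height, fixed on the cutter; axes as the cutter's
- choc_cupcake_a: chocolate cupcake in a pleated foil cup, 76 mm across and 63 mm high, on the yellow board at the left; to be left alone; origin under its middle
- choc_cupcake_b: another such chocolate cupcake on the board, to be left alone
- vanilla_cupcake: cupcake with beige frosting, 74 mm across and 73 mm high, on the board, to be left alone
- bench_scraper: bench scraper, black handle and steel blade, 164 x 89 x 26 mm, lying at the right side; to be left alone; origin at the middle of its underside
- kitchen_timer: white wind-up timer with a red knob, 62 mm across, 44 mm high, at the right side; to be left alone
- deli_cup: clear deli cup with a little white in it, 109 mm across, 72 mm high, at the front right; to be left alone
- label_tape: roll of tan tape, 100 mm across, 25 mm high, at the front left; to be left alone

How it is judged:
On the way, in this order (a step that is already met when the one before it is completed fails the run):
1. the wheel has been rolled until the pointer stands within 2.5 mm of the white line, the lever still free (y of pointer in the frame of mark between -0.0025 and 0.0025 m and value of joint lock below 0.6 rad), for 0.3 s.
2. the lock lever is pushed round to its stop (value of joint lock above 1.35 rad), for 0.2 s.
At the end, for the whole second after the job is handed in: the pointer stands within 2.5 mm of the white line along the cutter, the lock lever within 0.15 rad of its stop (at 1.35 rad or more), and the wheel is at rest (y of pointer in the frame of mark between -0.0025 and 0.0025 m and value of joint lock above 1.35 rad and velocity of joint wheel between -0.05 and 0.05 rad/s); the robot touches nothing.
It fails at once if the wheel is pinched by both its side faces (contact force between the fingers and wheel_c1 above 2 N and contact force between the fingers and wheel_c2 above 2 N).
It fails at once if the lock lever is pinched between the fingers (contact force between the fingers and lock_c0 above 3 N and contact force between the fingers and lock_c1 above 3 N).
It fails at once if one of the other loose things (cupcakes, bench scraper, timer, deli cup, tape) is moved more than 30 mm or lifted (distance of any of choc_cupcake_a, choc_cupcake_b, vanilla_cupcake, bench_scraper, kitchen_timer, deli_cup, label_tape from where it was at the start of the episode above 0.03 m).
It also fails if it takes over 54 s, if anything falls off the work surface, if the arm or the gripper's body presses on something with over 40 N, if the wrist force passes 120 N, or if a joint passes its speed limit or range.

## Robot

A 6-joint arm with a two-finger parallel gripper is mounted at the origin on a cart in front of the work surface, level with it; the furniture and walls round the work are solid. World frame = base frame: x ahead of the robot, y to its left, z up, the work surface at z = 0. Lengths are in m, angles in rad, forces in N, time in s.
With the tool pointing down it reaches from about 0.225 to 0.875 m from the base axis. Payload 3.4 kg.
Tool frame: the origin (TCP) lies where the fingers leave the gripper's body, on its centre line; the fingertips stand 73 mm ahead of it and the grasp point (between the pads) lies env.grip_point_offset ahead of it (env.grip_point_offset is the distance from the TCP to the grasp point, in m); z points along the fingers, y is the direction in which the jaws open and shut (so a half turn about z gives the same grasp; the last joint's range is limited). The gripper opens to 85 mm and grips with 20 to 120 N. Pads are 22 mm wide; open, the fingers measure 114 mm over their backs; the gripper's body (76 mm by 85 mm) begins 54 mm behind the grasp point. The pads swing forward as they close: fully open they stand 13 mm farther back than shut.
Start: joints at [-1.281, 0.276, 1.505, -0, 1.361, -0.121], TCP at [0.23, -0.527, 0.304] pointing down, gripper open.
Joint ranges: [-2.89, 2.89], [-0.75, 2.08], [0.22, 2.7], [-1.18, 4.32], [0.11, 2.71], [-2.7, 2.7]. Speed limits (rad/s): [2.57, 2.57, 3.14, 3.14, 3.14, 3.14].

## Interface

Orientations are given as a unit quaternion [x, y, z, w].
In Python, from station import env, grab_frame, camera_model, workorder gives the robot as it stands.
- The arm moves only by the tool move_arm, never from a script. Its argument "plan" is a list of rows, each a list of 7 numbers: the shift along the tool's x, y, z in mm, then the turn, a rotation vector about the tool's x, y, z in rad, then the opening, from 0 (shut) to 1 (fully open). A call has 1 to 5 rows; each row is the pose to reach, as a shift and turn from the pose measured when the call began, along the tool's axes at that moment; what a row does not reach only later rows make up. A row lasts 1/8 s, in which the tool goes at most 62.5 mm and 10.7 degrees, less where a joint would pass 70% of its speed; a pose out of reach is approached as far as the arm can. A call with a gripper value outside its range is refused whole. The fingers move at their own pace and stop on an object; "force" is the grip in N (left out, the last holds). Time passes only in rows, so rows that repeat a pose let the fingers close. It gives the time, the measured TCP pose, the force and the opening at its end, in the units of the state.
- env.get_obs(): the state, without advancing time (a new reading comes with each control period).
- grab_frame(name): name is "scene" or "side" or "wrist"; returns (picture, depth): 420x560x3 uint8, blue, green, red; 420x560 float32, m along the optical axis (not along the pixel's ray), 0 where there is no reading.
- camera_model(name): a dict with "fovy" (degrees; the focal length in pixels is half the picture's height over the tangent of half this angle, whatever the lens; pixels are square), "cx", "cy" (the principal point, pixels), "R" (3x3) and "t" (3): a world point X has camera coordinates R X + t. Camera axes: x right, y down, z forward; pixel columns grow to the right and rows downward; lengths in m; the calibration is good to about 2 mm. A picture is of the moment at which its call begins: read the wrist's pose just before it. camera_model takes no time and is no camera call; for the wrist camera it gives the pose at the moment of the call.
- workorder.hand_in(): hands the job in, once; it reports no verdict.
The state is a dict: "time": time; "joint_positions": joint angles; "dq": joint speeds; "joint_efforts": joint torques, N m; "tool_pos": TCP position; "tcp_rot": TCP orientation; "ft_force": force on the tool from outside, world axes, zero at the start; "ft_torque": the same for the moment, N m; "grip_width": opening from 0.0 (shut) to 1.0 (fully open).
Only numpy, scipy, OpenCV 4.12 (cv2) and the standard library are available. Lean on these libraries where they do the work, as an engineer would, in place of code of your own. Each camera call takes 0.05 s, during which the arm holds its last target.

## Working session

There is one attempt and no reset: what is moved stays moved. The work goes in short steps, Python scripts to look and compute and a tool call to move; the robot and the scene stay as the last step left them, time stands still between calls to the robot, and variables do not carry over. Pictures are saved under pics/ and viewed, and the job is handed in when it is done.

Besides the shell and the picture viewer there is one more tool, called after "Call:" by a JSON object that holds its "fn" and its "kwargs". move_arm: Moves the arm, as the interface text tells. Its arguments: {"type":"object","properties":{"plan":{"type":"array"},"force":{"type":"number"}},"required":["plan"]}

```bash
mkdir -p pics; ls; python3 - <<'E'
from station import env, grab_frame, camera_model, workorder
import cv2
print(env.get_obs(), env.grip_point_offset)
for n in ("scene","side","wrist"):
    m=camera_model(n);p,d=grab_frame(n);cv2.imwrite(f"pics/{n}0.png",p)
    import numpy as np
    np.savez(f"{n}0.npz",p=p,d=d,R=m["R"],t=m["t"],k=[m["fovy"],m["cx"],m["cy"]])
    print(n,m)
E
```

```text
pics
{'time': 0.0, 'joint_positions': array([-1.28103740e+00,  2.76600053e-01,  1.50617079e+00,  1.75723209e-05,
        1.36068996e+00, -1.20983719e-01]), 'dq': array([-9.11802170e-04, -1.40266451e-03,  9.76558818e-04,  6.83908611e-05,
        2.63288452e-04, -8.07052840e-04]), 'joint_efforts': array([-2.39382271e-04, -4.16780019e+01, -2.45812064e+01, -1.36331041e-04,
        1.11654494e-02,  1.55707362e-06]), 'tool_pos': array([ 0.22948262, -0.52677614,  0.3030217 ]), 'tcp_rot': array([ 9.78985277e-01,  2.03928801e-01, -7.01698410e-05, -9.31471284e-04]), 'ft_force': array([-0.56974827,  0.52851303,  0.29192521]), 'ft_torque': array([-0.01403582, -0.0331888 ,  0.00886237]), 'grip_width': 1.0021652317261864} 0.0539
scene {'fovy': 45.49699308319755, 'cx': 283.16887124512436, 'cy': 204.19162259168021, 'R': array([[ 0.65116214, -0.75893529, -0.00225789],
       [-0.56331439, -0.48132255, -0.67156944],
       [ 0.50859097,  0.43857249, -0.74093819]]), 't': array([-0.29851394,  0.34094202,  1.54538482])}
side {'fovy': 51.57587951553947, 'cx': 277.4503327128626, 'cy': 211.42420485295486, 'R': array([[ 0.34061847,  0.94018526, -0.00554316],
       [ 0.82357579, -0.30120584, -0.48062248],
       [-0.4535438 ,  0.15914368, -0.87691009]]), 't': array([-0.18005214, -0.34381929,  1.8072331 ])}
wrist {'fovy': 58.622220355977, 'cx': 280.4658017753978, 'cy': 208.67957502297176, 'R': array([[ 0.39902738, -0.91693811, -0.00128512],
       [-0.86704165, -0.37776905,  0.32485276],
       [-0.29835536, -0.12851089, -0.94576373]]), 't': array([-0.57478261, -0.04140141,  0.38104322])}
```

View pics/scene0.png

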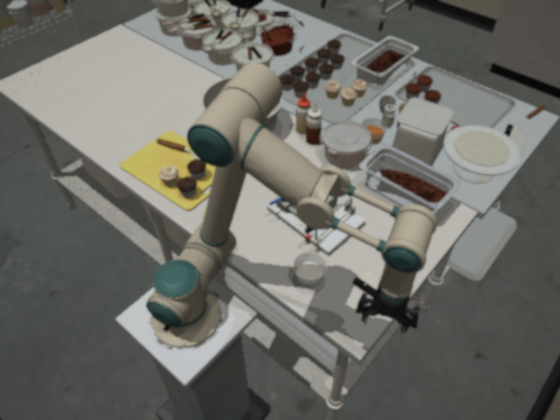

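View pics/side0.png

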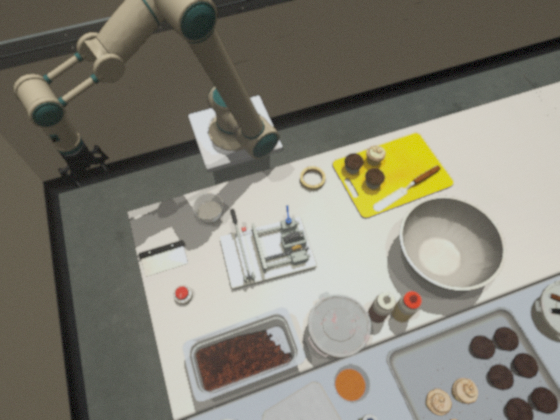

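View pics/wrist0.png

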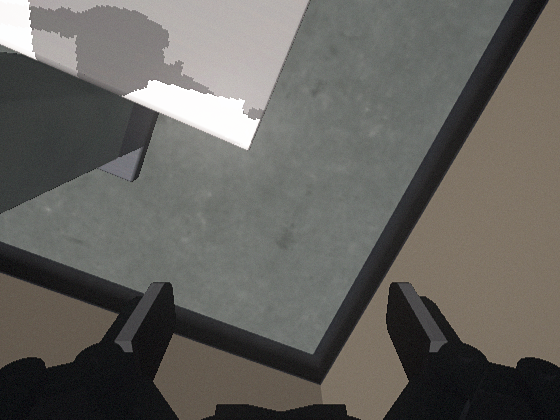

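```bash
cat > h.py <<'E'
import numpy as np, cv2
def load(f):
    z=np.load(f); return z["p"],z["d"],z["R"],z["t"],z["k"]
def ray(u,v,R,t,k):
    f=210/np.tan(np.radians(k[0])/2)
    d=R.T@np.array([(u-k[1])/f,(v-k[2])/f,1.]); return -R.T@t,d
def onz(u,v,z,R,t,k):
    o,d=ray(u,v,R,t,k); return o+d*(z-o[2])/d[2]
def proj(X,R,t,k):
    f=210/np.tan(np.radians(k[0])/2); c=R@np.asarray(X)+t
    return np.array([k[1]+f*c[0]/c[2],k[2]+f*c[1]/c[2]])
def snap(name,tag):
    from station import env,grab_frame,camera_model
    m=camera_model(name);p,d=grab_frame(name)
    np.savez(f"{tag}.npz",p=p,d=d,R=m["R"],t=m["t"],k=[m["fovy"],m["cx"],m["cy"]])
    cv2.imwrite(f"pics/{tag}.png",p); return p,d,m["R"],m["t"],[m["fovy"],m["cx"],m["cy"]]
E
python3 - <<'E'
from h import *
p,d,R,t,k=load("side0.npz")
cv2.imwrite("pics/sz.png",cv2.resize(p[190:305,195:345],None,fx=5,fy=5,interpolation=cv2.INTER_CUBIC))
E
```

```text
(no output)
```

View pics/sz.png

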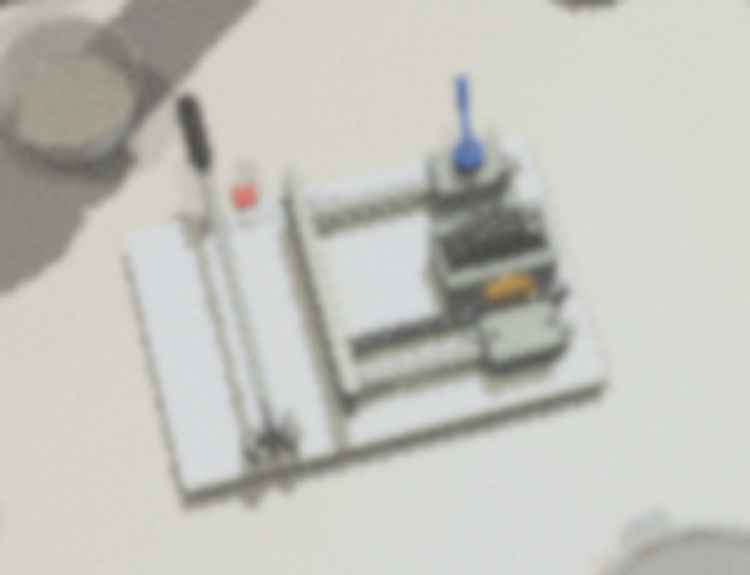

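```bash
python3 - <<'E'
from h import *
p,d,R,t,k=load("side0.npz")
g=lambda x,y,z: onz(195+x/5-.4,190+y/5-.4,z,R,t,k).round(4)
C={n:g(x,y,.028) for n,x,y in (("wf",127,256),("wb",185,490),("hb",606,375))}
print(C, np.linalg.norm(C["wf"]-C["wb"]),np.linalg.norm(C["hb"]-C["wb"]))
c=(C["wf"]+C["hb"])/2; yv=C["hb"]-C["wb"]; print("centre",c,"yaw of y",np.degrees(np.arctan2(yv[1],yv[0])))
print("pivot",g(467,155,.083),"tip",g(462,85,.083),"mark",g(243,195,.03), "wheeltop",g(495,228,.102))
print("deli",g(70,90,.07))
E
```

```text
{'wf': array([ 0.4864, -0.1997,  0.028 ]), 'wb': array([ 0.6645, -0.2115,  0.028 ]), 'hb': array([0.6848, 0.083 , 0.028 ])} 0.17849047593639272 0.2951988143607626
centre [ 0.5856  -0.05835  0.028  ] yaw of y 86.05681686308897
pivot [0.52   0.0425 0.083 ] tip [0.4667 0.0587 0.083 ] mark [ 0.4697 -0.1085  0.03  ] wheeltop [0.5873 0.0369 0.102 ]
deli [ 0.3679 -0.202   0.07  ]
```

```bash
python3 - <<'E'
from h import *
from scipy.spatial.transform import Rotation as Ro
p,d,R,t,k=load("wrist0.npz")
T=Ro.from_quat([ 9.78985277e-01,  2.03928801e-01, -7.01698410e-05, -9.31471284e-04]).as_matrix()
c=-R.T@t; print(c, T.T@(c-np.array([ 0.22948262, -0.52677614,  0.3030217 ])), T.T@R.T)
E
```

```text
[ 0.30714354 -0.49371204  0.37308756] [ 0.0844206   0.00056519 -0.07004655] [[-2.82808082e-04 -9.45685781e-01 -3.25082027e-01]
 [ 9.99999799e-01 -4.51885733e-04  4.44607437e-04]
 [-5.67358861e-04 -3.25081836e-01  9.45685718e-01]]
```

```bash
cat >> h.py <<'E'
from scipy.spatial.transform import Rotation as Ro
def rel(target,yaw_deg,obs=None):
    if obs is None:
        from station import env; obs=env.get_obs()
    T=Ro.from_quat(obs["tcp_rot"]); y=np.radians(yaw_deg)
    G=Ro.from_matrix(np.array([[np.cos(y),np.sin(y),0],[np.sin(y),-np.cos(y),0],[0,0,-1]]))
    return (T.inv().apply(np.array(target)-obs["tool_pos"])*1000).round(1), (T.inv()*G).as_rotvec().round(3)
E
python3 - <<'E'
from h import *
print(rel([.535,-.04,.33],176))
E
```

```text
(array([ 474.5, -324.4,  -26.2]), array([-0.000e+00, -2.000e-03, -2.661e+00]))
```

Call:
{"fn": "move_arm", "kwargs": {"plan": [[32, -22, -2, 0, 0, -0.18, 0], [64, -44, -4, 0, 0, -0.36, 0], [96, -65, -6, 0, 0, -0.54, 0], [128, -87, -8, 0, 0, -0.72, 0], [160, -108, -9, 0, 0, -0.9, 0]]}}

```text
time: 0.78
tool_pos: [0.3336, -0.3627, 0.3123]
tcp_rot: [0.791, 0.612, 0.0, -0.001]
ft_force: [0.3, -0.1, 0.2]
grip_width: 0.003
```

```bash
python3 - <<'E'
from h import *
print(rel([.535,-.04,.33],176))
E
```

```text
(array([363.1, 113.8, -17.2]), array([ 1.000e-03, -2.000e-03, -1.755e+00]))
```

Call:
{"fn": "move_arm", "kwargs": {"plan": [[36, 11, -2, 0, 0, -0.18, 0], [72, 22, -4, 0, 0, -0.36, 0], [108, 34, -5, 0, 0, -0.54, 0], [145, 45, -7, 0, 0, -0.72, 0], [182, 57, -9, 0, 0, -0.9, 0]]}}

```text
time: 1.4
tool_pos: [0.4349, -0.1997, 0.3214]
tcp_rot: [0.444, 0.896, 0.001, -0.001]
ft_force: [0.6, -0.2, -0.0]
grip_width: -0.001
```

```bash
python3 - <<'E'
from h import *
print(rel([.535,-.04,.33],176))
E
```

```text
(array([ 66.3, 176.5,  -8.4]), array([ 0.001, -0.001, -0.849]))
```

Call:
{"fn": "move_arm", "kwargs": {"plan": [[13, 35, -2, 0, 0, -0.17, 0], [26, 70, -4, 0, 0, -0.34, 0], [40, 106, -5, 0, 0, -0.51, 0], [53, 141, -7, 0, 0, -0.68, 0], [66, 176, -8, 0, 0, -0.85, 0]]}}

```text
time: 2.02
tool_pos: [0.5352, -0.0394, 0.3294]
tcp_rot: [0.032, 0.999, 0.001, -0.001]
ft_force: [0.7, -0.3, -0.6]
grip_width: 0.0
```

```bash
python3 - <<'E'
from h import *
print(rel([.535,-.04,.33],176))
snap("wrist","w1")
E
```

```text
(array([ 0.2, -0.6, -0.6]), array([ 0.002, -0.001,  0.006]))
```

View pics/w1.png

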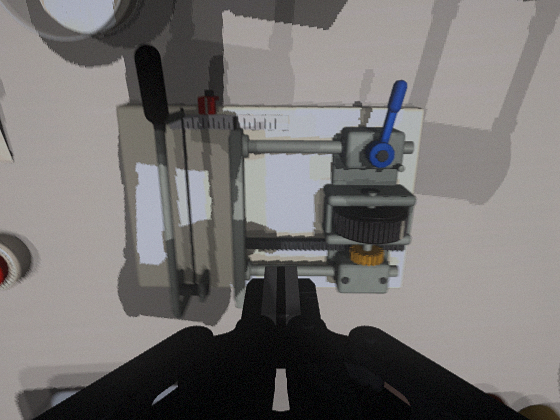

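```bash
python3 - <<'E'
from h import *
p=load("w1.npz")[0]
q=cv2.convertScaleAbs(p,alpha=1.6)
cv2.imwrite("pics/w1a.png",cv2.resize(q[85:165,160:300],None,fx=5.7,fy=5.7,interpolation=cv2.INTER_CUBIC))
cv2.imwrite("pics/w1b.png",cv2.resize(q[70:300,310:430],None,fx=2.6,fy=2.6,interpolation=cv2.INTER_CUBIC))
E
```

```text
(no output)
```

View pics/w1a.png

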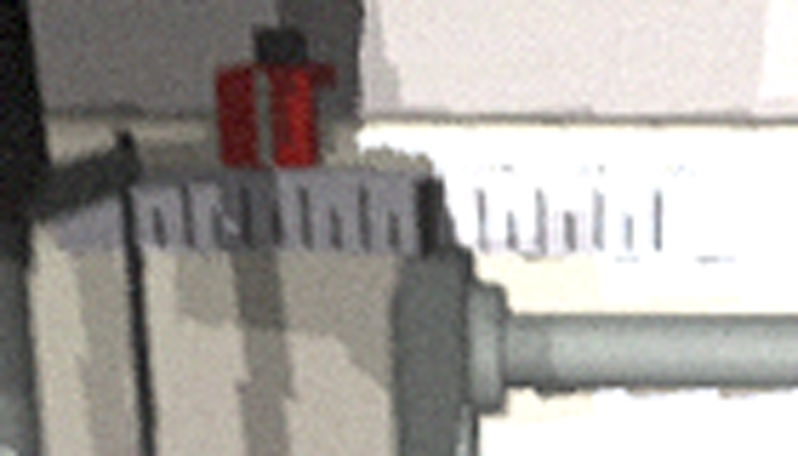

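View pics/w1b.png

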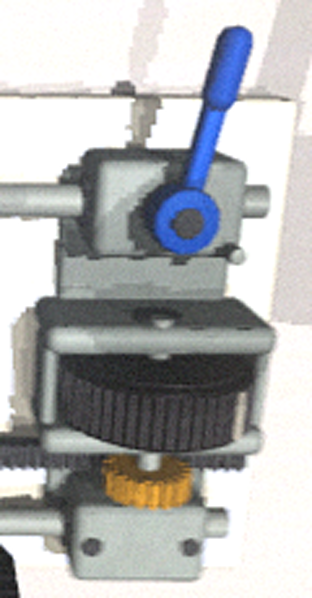

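```bash
cat >> h.py <<'E'
def cloud(d,R,t,k):
    f=210/np.tan(np.radians(k[0])/2); v,u=np.mgrid[:420,:560]
    P=np.stack([(u-k[1])/f*d,(v-k[2])/f*d,d],-1); return (P-t)@R
E
python3 - <<'E'
from h import *
p,d,R,t,k=load("w1.npz"); W=cloud(d,R,t,k); W[d==0]=np.nan
hsv=cv2.cvtColor(p,cv2.COLOR_BGR2HSV)
def tri(n,X): print(n,np.round(X,4))
# bed frame: bed top corners via edges
tri("mark",W[103:108,206].mean(0)); tri("markall",W[97:113:3,206])
tri("tabsides",W[105,[200,203,209,212]])
tri("ptr",W[116:128:2,235])
# wheel
m=(W[...,2]>.094)&(W[...,2]<.106); m[:, :330]=0; m[:180]=0; m[245:]=0;m[:,415:]=0
P=W[m]; print("wheel",len(P),P.min(0),P.max(0))
for x0 in np.arange(P[:,0].min(),P[:,0].max(),.004):
    Q=P[(P[:,0]>=x0)&(P[:,0]<x0+.004)]
    if len(Q): print(round(x0,3),len(Q),Q[:,1].mean().round(4),Q[:,2].max().round(4))
# lever
m=(hsv[...,0]>105)&(hsv[...,0]<130)&(hsv[...,1]>130)&(hsv[...,2]>50); m[:,:350]=0;m[:60]=0;m[180:]=0
L=W[m]; L=L[~np.isnan(L[:,0])]; L=L[L[:,2]>.07];print("lever",L.min(0),L.max(0))
v,u=np.where(m); print(u.min(),u.max(),v.min(),v.max())
e=L[L[:,0]<L[:,0].min()+.02]; print("paddle",np.median(e,0))
tri("pivot", W[150:160,378:386].reshape(-1,3).mean(0))
# bed edges: image points on top
for n,uv in (("corner wf",(119,106)),("corner hf",(424,108)),("edge mid",(300,107))):
    tri(n,onz(*uv,.028,R,t,k))
E
```

```text
mark [ 0.4697 -0.1051  0.0357]
markall [[ 0.4625 -0.1043  0.0352]
 [ 0.4652 -0.1046  0.0352]
 [ 0.4679 -0.1048  0.036 ]
 [ 0.4706 -0.1052  0.036 ]
 [ 0.4734 -0.106   0.0337]
 [ 0.476  -0.1059  0.0355]]
tabsides [[ 0.4693 -0.1106  0.0361]
 [ 0.4695 -0.1081  0.0345]
 [ 0.4698 -0.1021  0.0366]
 [ 0.47   -0.0994  0.0363]]
ptr [[ 0.4816 -0.0792  0.0338]
 [ 0.4834 -0.0793  0.0345]
 [ 0.4852 -0.0794  0.0349]
 [ 0.4869 -0.0795  0.0359]
 [ 0.4888 -0.0797  0.0363]
 [ 0.4907 -0.0799  0.036 ]]
wheel 1273 [0.5674239  0.01728529 0.09400961] [0.59356014 0.06436475 0.10363025]
0.567 195 0.0372 0.1034
0.571 233 0.0409 0.1036
0.575 216 0.0393 0.1034
0.579 212 0.0397 0.1035
0.583 207 0.0399 0.1033
0.587 181 0.0417 0.1034
0.591 29 0.0451 0.1011
lever [0.45873133 0.03577872 0.08366223] [0.52699997 0.06607037 0.09217555]
369 406 81 167
paddle [0.46910414 0.05898299 0.08925216]
pivot [0.5156 0.0458 0.0918]
corner wf [ 0.4656 -0.1899  0.028 ]
corner hf [0.4862 0.1022 0.028 ]
edge mid [ 0.4776 -0.0167  0.028 ]
```

```bash
python3 - <<'E'
from h import *
print(rel([.578,.0257,.19],176))
E
```

```text
(array([-36.6,  62.8, 139.9]), array([0.007, 0.002, 0.012]))
```

Call:
{"fn": "move_arm", "kwargs": {"plan": [[-12, 21, 40, 0.003, 0, 0.006, 0], [-24, 42, 80, 0.006, 0, 0.012, 0], [-37, 63, 120, 0.007, 0.002, 0.012, 0], [-37, 63, 138, 0.007, 0.002, 0.012, 0], [-37, 63, 140, 0.007, 0.002, 0.012, 0]], "force": 30}}

```text
time: 2.7
tool_pos: [0.5774, 0.0261, 0.188]
tcp_rot: [0.035, 0.999, -0.0, -0.002]
ft_force: [0.4, -0.6, 0.4]
grip_width: 0.002
```

```bash
python3 - <<'E'
from h import *
print(rel([.578,.0257,.19],176))
p,d,R,t,k=snap("wrist","w2")
print(rel([.578,.0257,.19],176))
E
```

```text
(array([-0.6, -0.4, -2. ]), array([-0.   , -0.005,  0.   ]))
(array([-0. , -0.1, -1. ]), array([-0.   , -0.002,  0.   ]))
```

View pics/w2.png

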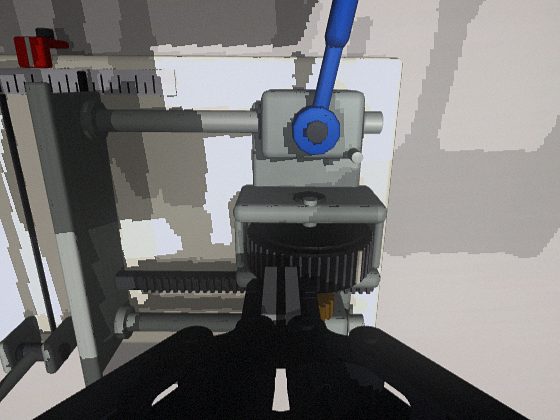

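```bash
python3 - <<'E'
from h import *
p,d,R,t,k=load("w2.npz"); W=cloud(d,R,t,k); W[d==0]=np.nan
print(proj([.567,.0257,.115],R,t,k),proj([.589,.0257,.115],R,t,k))
for v in (240,250,258,264,268,272,280,290): print(v,W[v,[262,270,278,290,296,320,345]].round(3).tolist())
E
```

```text
[278.6555132 261.9470251] [282.18881685 306.50667222]
240 [[0.568, 0.017, 0.087], [0.568, 0.021, 0.089], [0.567, 0.025, 0.091], [0.568, 0.031, 0.09], [0.569, 0.034, 0.089], [0.569, 0.046, 0.09], [0.57, 0.058, 0.09]]
250 [[0.572, 0.017, 0.091], [0.57, 0.021, 0.095], [0.57, 0.025, 0.096], [0.57, 0.031, 0.098], [0.569, 0.034, 0.099], [0.57, 0.045, 0.098], [0.572, 0.057, 0.097]]
258 [[0.576, 0.017, 0.091], [0.575, 0.021, 0.095], [0.574, 0.025, 0.097], [0.573, 0.031, 0.099], [0.573, 0.033, 0.101], [0.573, 0.044, 0.103], [0.575, 0.056, 0.099]]
264 [[0.58, 0.016, 0.09], [0.578, 0.021, 0.095], [0.577, 0.025, 0.097], [0.576, 0.03, 0.099], [0.576, 0.033, 0.1], [0.576, 0.044, 0.101], [0.579, 0.056, 0.098]]
268 [[0.582, 0.016, 0.09], [0.566, 0.022, 0.121], [0.567, 0.025, 0.121], [0.568, 0.03, 0.12], [0.567, 0.033, 0.121], [0.578, 0.044, 0.102], [0.58, 0.056, 0.099]]
272 [[0.584, 0.016, 0.091], [0.566, 0.022, 0.125], [0.567, 0.025, 0.124], [0.567, 0.03, 0.125], [0.567, 0.033, 0.124], [nan, nan, nan], [0.582, 0.056, 0.099]]
280 [[0.57, 0.019, 0.124], [0.567, 0.022, 0.129], [0.567, 0.026, 0.13], [0.567, 0.03, 0.13], [0.567, 0.032, 0.131], [0.586, 0.044, 0.099], [0.587, 0.056, 0.099]]
290 [[0.57, 0.019, 0.132], [0.566, 0.023, 0.138], [0.567, 0.026, 0.137], [0.567, 0.03, 0.137], [0.567, 0.032, 0.138], [0.591, 0.044, 0.1], [0.621, 0.063, 0.052]]
```

Call:
{"fn": "move_arm", "kwargs": {"plan": [[0, 0, 6, 0, 0, 0, 0], [0, 0, 10, 0, 0, 0, 0], [0, 0, 12, 0, 0, 0, 0], [0, 0, 13, 0, 0, 0, 0]]}}

```text
time: 3.25
tool_pos: [0.578, 0.0257, 0.1762]
tcp_rot: [0.035, 0.999, -0.0, -0.001]
ft_force: [-0.1, 0.4, -0.0]
grip_width: 0.0
```

Call:
{"fn": "move_arm", "kwargs": {"plan": [[0, 0, 1, 0, 0, 0, 0], [0, 0, 1.5, 0, 0, 0, 0], [0, 0, 2, 0, 0, 0, 0]]}}

```text
time: 3.62
tool_pos: [0.578, 0.0257, 0.1743]
tcp_rot: [0.035, 0.999, -0.0, -0.001]
ft_force: [-0.3, -0.1, -0.2]
grip_width: -0.002
```

Call:
{"fn": "move_arm", "kwargs": {"plan": [[0, 0, 0.7, 0, 0, 0, 0], [0, 0, 1.4, 0, 0, 0, 0]]}}

```text
time: 3.88
tool_pos: [0.5781, 0.0257, 0.1731]
tcp_rot: [0.035, 0.999, -0.0, -0.001]
ft_force: [-1.5, -0.0, 4.1]
grip_width: 0.004
```

Call:
{"fn": "move_arm", "kwargs": {"plan": [[0, 0, 0.3, 0, 0, 0, 0], [0, 3, -0.1, 0, 0, 0, 0], [0, 6, -0.4, 0, 0, 0, 0]]}}

```text
time: 4.25
tool_pos: [0.5785, 0.0312, 0.1742]
tcp_rot: [0.035, 0.999, -0.001, -0.001]
ft_force: [-1.8, -2.6, 6.2]
grip_width: 0.002
```

Call:
{"fn": "move_arm", "kwargs": {"plan": [[0, 1, 0.8, 0, 0, 0, 0], [0, 5, 0.7, 0, 0, 0, 0], [0, 9, 0.7, 0, 0, 0, 0], [0, 13, 0.7, 0, 0, 0, 0]]}}

```text
time: 4.75
tool_pos: [0.5795, 0.0441, 0.1745]
tcp_rot: [0.035, 0.999, -0.001, -0.0]
ft_force: [-2.2, -1.7, 8.4]
grip_width: 0.0
```

```bash
python3 - <<'E'
from h import *
p,d,R,t,k=snap("wrist","w3")
cv2.imwrite("pics/w3z.png",cv2.resize(cv2.convertScaleAbs(p[20:110,0:130],alpha=1.5),None,fx=6,fy=6,interpolation=cv2.INTER_CUBIC))
E
```

```text
(no output)
```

View pics/w3.png

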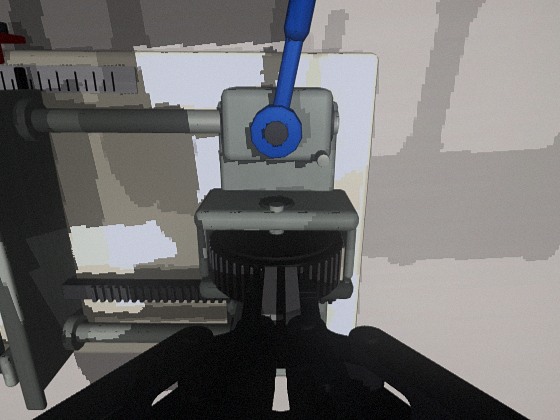

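Call:
{"fn": "move_arm", "kwargs": {"plan": [[0, 3, 0.9, 0, 0, 0, 0], [0, 6, 1.0, 0, 0, 0, 0], [0, 9, 1.3, 0, 0, 0, 0], [0, 11, 1.6, 0, 0, 0, 0]]}}

```text
time: 5.3
tool_pos: [0.5804, 0.0559, 0.1734]
tcp_rot: [0.035, 0.999, -0.001, 0.0]
ft_force: [-0.7, -0.4, 6.0]
grip_width: 0.006
```

Call:
{"fn": "move_arm", "kwargs": {"plan": [[0, 0, -6, 0, 0, 0, 0], [0, -5, -10, 0, 0, 0, 0], [0, -30, -10, 0, 0, 0, 0], [0, -30, -10, 0, 0, 0, 0]]}}

```text
time: 5.8
tool_pos: [0.5783, 0.0248, 0.1835]
tcp_rot: [0.036, 0.999, -0.001, 0.0]
ft_force: [-0.1, 0.5, -0.7]
grip_width: -0.004
```

```bash
cat >> h.py <<'E'
def fz(p,x0,x1,y0,y1,f,name): cv2.imwrite(name,cv2.resize(cv2.convertScaleAbs(p[y0:y1,x0:x1],alpha=1.6),None,fx=f,fy=f,interpolation=cv2.INTER_CUBIC))
E
python3 - <<'E'
from h import *
p,d,R,t,k=snap("wrist","w4")
fz(p,0,130,20,110,6,"pics/w4z.png")
E
```

```text
(no output)
```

View pics/w4z.png

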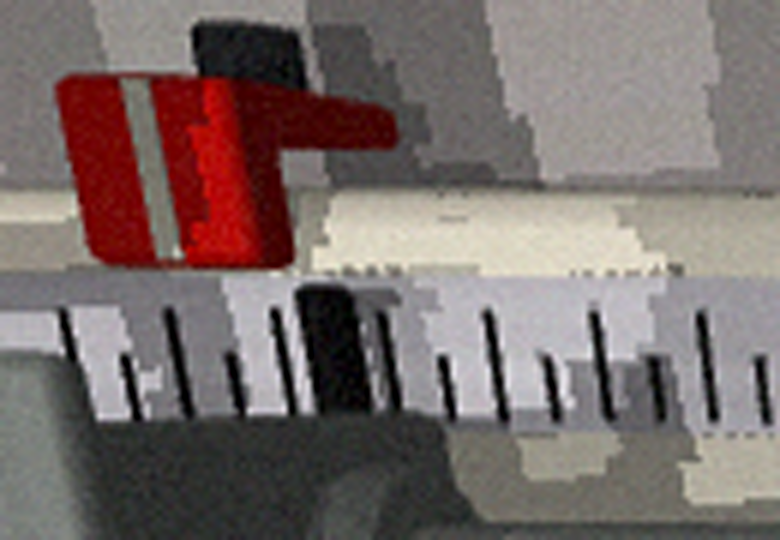

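```bash
cat >> h.py <<'E'
YH=np.array([.0704,.9975,0])
def gap(tag,mk,pt,f,x0,y0):
    p,d,R,t,k=load(tag+".npz"); W=cloud(d,R,t,k)
    q=lambda a:(a[0]/f+x0+.5/f-.5,a[1]/f+y0+.5/f-.5)
    M=onz(*q(mk),.0355,R,t,k);P=onz(*q(pt),.035,R,t,k)
    for n,a,X in(("mark",mk,M),("ptr",pt,P)):
        u,v=np.round(q(a)).astype(int); print(n,X.round(4),"depth",W[v,u].round(4))
    print("gap mm",((P-M)@YH*1000).round(2))
E
python3 - <<'E'
from h import *
gap("w4",(154,165),(335,345),6,0,20)
gap("w1",(264,115),(428,215),5.7,160,85)
E
```

```text
mark [ 0.4689 -0.1054  0.0355] depth [ 0.4689 -0.1052  0.036 ]
ptr [ 0.485  -0.0936  0.035 ] depth [ 0.485  -0.0932  0.036 ]
gap mm 12.93
mark [ 0.4695 -0.1052  0.0355] depth [ 0.4697 -0.1051  0.0354]
ptr [ 0.4873 -0.08    0.035 ] depth [ 0.4869 -0.0795  0.0359]
gap mm 26.42
```

Call:
{"fn": "move_arm", "kwargs": {"plan": [[0, 1, 6, 0, 0, 0, 0], [0, 1, 9, 0, 0, 0, 0], [0, 1, 10.8, 0, 0, 0, 0], [0, 4, 10.2, 0, 0, 0, 0], [0, 7, 9.9, 0, 0, 0, 0]]}}

```text
time: 6.48
tool_pos: [0.5785, 0.0321, 0.1742]
tcp_rot: [0.035, 0.999, -0.002, -0.0]
ft_force: [-2.5, -2.6, 5.9]
grip_width: 0.0
```

Call:
{"fn": "move_arm", "kwargs": {"plan": [[0, 1, 0.8, 0, 0, 0, 0], [0, 5, 0.7, 0, 0, 0, 0], [0, 9, 0.7, 0, 0, 0, 0], [0, 13, 0.7, 0, 0, 0, 0]]}}

```text
time: 6.98
tool_pos: [0.5794, 0.0448, 0.1745]
tcp_rot: [0.035, 0.999, -0.002, 0.0]
ft_force: [-1.4, -2.2, 7.6]
grip_width: 0.002
```

```bash
python3 - <<'E'
from h import *
p,d,R,t,k=snap("wrist","w5")
fz(p,0,130,20,110,6,"pics/w5z.png")
E
```

```text
(no output)
```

View pics/w5z.png

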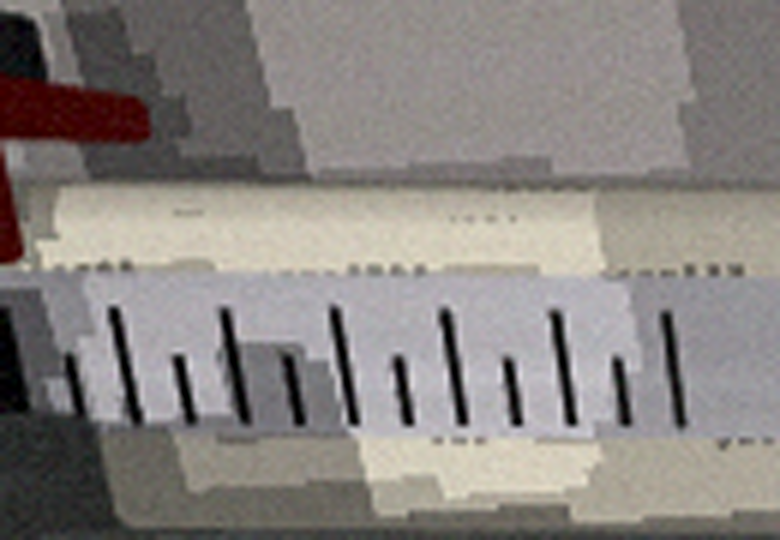

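Call:
{"fn": "move_arm", "kwargs": {"plan": [[0, 3, 0.9, 0, 0, 0, 0], [0, 6, 1.0, 0, 0, 0, 0], [0, 9, 1.3, 0, 0, 0, 0], [0, 9, 1.3, 0, 0, 0, 0]]}}

```text
time: 7.52
tool_pos: [0.5802, 0.0549, 0.1736]
tcp_rot: [0.034, 0.999, -0.002, 0.0]
ft_force: [-1.4, -0.4, 5.0]
grip_width: 0.0
```

Call:
{"fn": "move_arm", "kwargs": {"plan": [[0, 0, -6, 0, 0, 0, 0], [0, -5, -10, 0, 0, 0, 0], [0, -35, -10, 0, 0, 0, 0], [0, -35, -10, 0, 0, 0, 0]]}}

```text
time: 8.02
tool_pos: [0.5777, 0.0185, 0.1837]
tcp_rot: [0.035, 0.999, -0.002, 0.0]
ft_force: [0.8, 0.6, 0.2]
grip_width: 0.002
```

```bash
python3 - <<'E'
from h import *
p,d,R,t,k=snap("wrist","w6")
fz(p,0,130,20,110,6,"pics/w6z.png")
E
```

```text
(no output)
```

View pics/w6z.png

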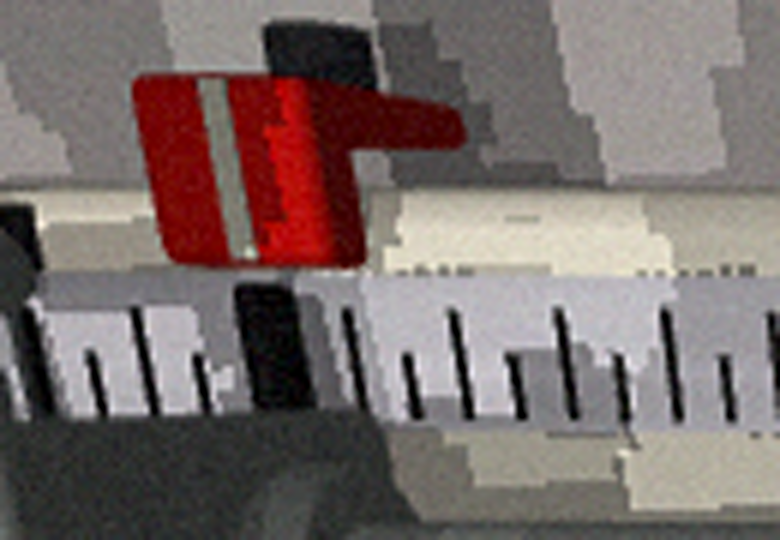

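```bash
python3 - <<'E'
from h import *
gap("w6",(229,165),(275,345),6,0,20)
print(rel([.578,.0257,.1837],176))
E
```

```text
mark [ 0.4689 -0.1054  0.0355] depth [ 0.4689 -0.1055  0.0352]
ptr [ 0.4842 -0.1058  0.035 ] depth [ 0.4842 -0.105   0.0367]
gap mm 0.69
(array([ 0.2,  6.3, -0.1]), array([-0.003,  0.001, -0.001]))
```

```bash
cat >> h.py <<'E'
PV=np.array([.5156,.0458])
def wp(phi_deg,clear=0,r=.042):
    f=np.radians(phi_deg); e=np.array([np.cos(f),np.sin(f)]); n=np.array([-e[1],e[0]])
    return PV+r*e+(.005+.011*abs(n[0])+.0075*abs(n[1])+clear)*n
E
python3 - <<'E'
from h import *
print(wp(164,.008),rel([*wp(164,.008),.1837],176),rel([*wp(164,.008),.153],176))
E
```

```text
[0.46882079 0.03503563] (array([109.7,   7.9,  -0.2]), array([-0.003,  0.001, -0.001])) (array([109.8,   8. ,  30.5]), array([-0.003,  0.001, -0.001]))
```

Call:
{"fn": "move_arm", "kwargs": {"plan": [[30, 2, -3, 0, 0, 0, 0], [70, 4, -3, 0, 0, 0, 0], [110, 5, -1, 0, 0, 0, 0], [110, 5, 15, 0, 0, 0, 0], [110, 5, 30, 0, 0, 0, 0]]}}

```text
time: 8.7
tool_pos: [0.468, 0.0329, 0.1536]
tcp_rot: [0.035, 0.999, -0.001, 0.001]
ft_force: [0.6, 0.2, 1.1]
grip_width: -0.002
```

```bash
python3 - <<'E'
from h import *
p,d,R,t,k=snap("wrist","w7")
for a in (164,155,145,135,125): print(a,rel([*wp(a),.153],176))
E
```

```text
164 (array([-3.2, 10.1, -1.3]), array([-0.002, -0.002, -0.   ]))
155 (array([-2.4, 16. , -1.3]), array([-0.002, -0.002, -0.   ]))
145 (array([-2.5, 22.9, -1.3]), array([-0.002, -0.002, -0.   ]))
135 (array([-3.9, 30.2, -1.3]), array([-0.002, -0.002, -0.   ]))
125 (array([-6.8, 37.4, -1.3]), array([-0.002, -0.002, -0.   ]))
```

View pics/w7.png

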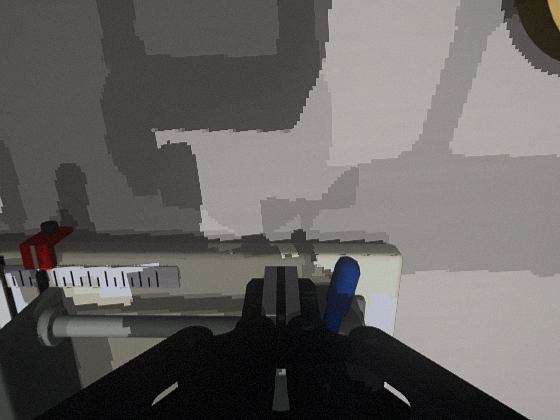

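Call:
{"fn": "move_arm", "kwargs": {"plan": [[-3, 8, 0, 0, 0, 0, 0], [-3, 13, 0, 0, 0, 0, 0], [-2.5, 18, 0, 0, 0, 0, 0], [-2.5, 23, 0, 0, 0, 0, 0]]}}

```text
time: 9.25
tool_pos: [0.4718, 0.0559, 0.1522]
tcp_rot: [0.035, 0.999, -0.001, -0.0]
ft_force: [0.7, -2.2, 0.2]
grip_width: -0.001
```

```bash
python3 - <<'E'
from h import *
p,d,R,t,k=snap("wrist","w8")
for a in (145,138,131,124,117,110): print(a,rel([*wp(a),.153],176))
E
```

```text
145 (array([ 0.4, -0.9, -0.8]), array([-0.002, -0.001, -0.   ]))
138 (array([-0.4,  4.2, -0.8]), array([-0.002, -0.001, -0.   ]))
131 (array([-2. ,  9.3, -0.9]), array([-0.002, -0.001, -0.   ]))
124 (array([-4.2, 14.3, -0.9]), array([-0.002, -0.001, -0.   ]))
117 (array([-7.3, 19.1, -0.9]), array([-0.002, -0.001, -0.   ]))
110 (array([-11.1,  23.6,  -0.9]), array([-0.002, -0.001, -0.   ]))
```

View pics/w8.png

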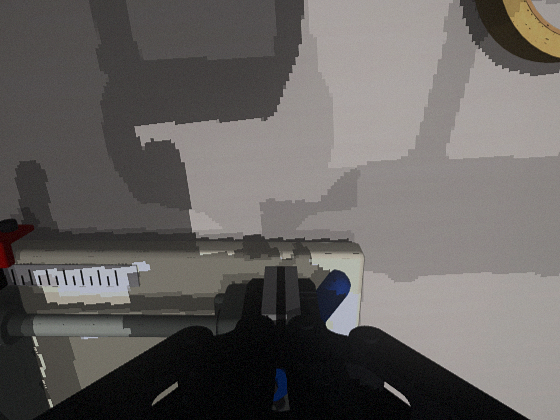

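Contact with about 2 N; the lever is swinging as planned.

Call:
{"fn": "move_arm", "kwargs": {"plan": [[-0.5, 4, -0.5, 0, 0, 0, 0], [-2, 9, -0.5, 0, 0, 0, 0], [-4, 14, -0.5, 0, 0, 0, 0], [-7, 19, -0.5, 0, 0, 0, 0], [-11, 23.5, -0.5, 0, 0, 0, 0]]}}

```text
time: 9.93
tool_pos: [0.4841, 0.0794, 0.1524]
tcp_rot: [0.035, 0.999, -0.001, -0.001]
ft_force: [-2.3, -2.1, 0.8]
grip_width: 0.002
```

```bash
python3 - <<'E'
from h import *
p,d,R,t,k=snap("wrist","w9")
for a in (110,105,100,95,90,87): print(a,rel([*wp(a),.153],176))
E
```

```text
110 (array([ 0.4, -0.7, -0.6]), array([-0.001, -0.001, -0.   ]))
105 (array([-2.8,  2.2, -0.6]), array([-0.001, -0.001, -0.   ]))
100 (array([-6.3,  4.8, -0.6]), array([-0.001, -0.001, -0.   ]))
95 (array([-10.1,   7.1,  -0.6]), array([-0.001, -0.001, -0.   ]))
90 (array([-14.2,   9. ,  -0.6]), array([-0.001, -0.001, -0.   ]))
87 (array([-15.9,   9.9,  -0.6]), array([-0.001, -0.001, -0.   ]))
```

View pics/w9.png

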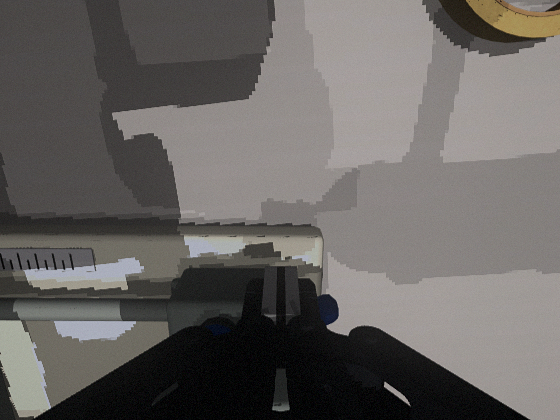

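Call:
{"fn": "move_arm", "kwargs": {"plan": [[-3, 2, 0, 0, 0, 0, 0], [-6.5, 5, 0, 0, 0, 0, 0], [-10, 7, 0, 0, 0, 0, 0], [-14, 8, 0, 0, 0, 0, 0]]}}

```text
time: 10.48
tool_pos: [0.4992, 0.087, 0.1522]
tcp_rot: [0.035, 0.999, -0.001, -0.001]
ft_force: [-1.2, -1.2, -0.6]
grip_width: 0.001
```

Call:
{"fn": "move_arm", "kwargs": {"plan": [[-1.5, 0, 0, 0, 0, 0, 0], [-3, 0, 0, 0, 0, 0, 0]]}}

```text
time: 10.72
tool_pos: [0.5005, 0.087, 0.152]
tcp_rot: [0.035, 0.999, -0.0, -0.003]
ft_force: [-6.5, -1.1, 2.8]
grip_width: -0.001
```

Call:
{"fn": "move_arm", "kwargs": {"plan": [[-1, 0, 0, 0, 0, 0, 0], [-2, 0, 0, 0, 0, 0, 0]]}}

```text
time: 10.98
tool_pos: [0.5008, 0.0869, 0.152]
tcp_rot: [0.035, 0.999, -0.0, -0.005]
ft_force: [-8.0, -0.1, 4.4]
grip_width: -0.001
```

Stop reached (force rises with no further motion). I'll back off in −x, rise, and look.

Call:
{"fn": "move_arm", "kwargs": {"plan": [[15, 0, 0, 0, 0, 0, 0], [25, 0, 0, 0, 0, 0, 0], [25, 0, -50, 0, 0, 0, 0], [0, -50, -100, 0, 0, 0, 0], [-25, -100, -140, 0, 0, 0, 0]]}}

```text
time: 11.6
tool_pos: [0.5148, -0.0009, 0.2829]
tcp_rot: [0.034, 0.999, -0.0, -0.003]
ft_force: [1.4, -0.1, -1.4]
grip_width: -0.006
```

Call:
{"fn": "move_arm", "kwargs": {"plan": [[0, -20, -20, 0, 0, 0, 0], [0, -20, -20, 0, 0, 0, 0]]}}

```text
time: 11.85
tool_pos: [0.5146, -0.0219, 0.3047]
tcp_rot: [0.035, 0.999, -0.0, -0.0]
ft_force: [-0.1, 0.3, -0.7]
grip_width: -0.002
```

```bash
python3 - <<'E'
from h import *
p,d,R,t,k=snap("wrist","w10")
hsv=cv2.cvtColor(p,cv2.COLOR_BGR2HSV)
W=cloud(d,R,t,k)
m=(hsv[...,0]>105)&(hsv[...,0]<130)&(hsv[...,1]>130)&(hsv[...,2]>50)&(W[...,2]>.07)&(W[...,2]<.1)
L=W[m]; far=L[L[:,1]>L[:,1].max()-.02]; print(len(L),L.min(0),L.max(0),"paddle",np.median(far,0))
e=np.median(far,0)[:2]-PV; print("lock",np.radians(175.97)-np.arctan2(e[1],e[0]))
E
```

```text
951 [0.50598132 0.0357827  0.08386728] [0.52626551 0.10581    0.0921689 ] paddle [0.51563002 0.0952969  0.08913225]
lock 1.501066095124147
```

View pics/w10.png

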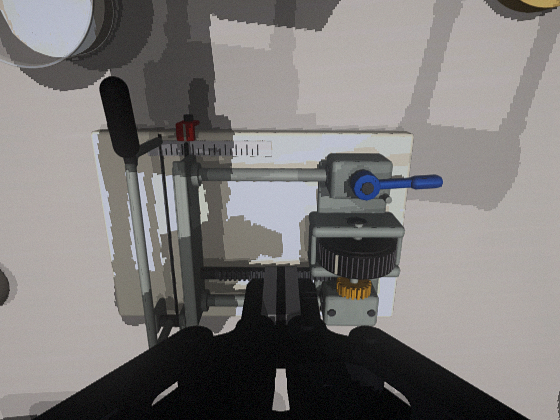

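Lever measures 1.50 rad (it points along +y, paddle at about (428,182)). Now I'll check the pointer near (187,149) against the mark near (186,130).

```bash
python3 - <<'E'
from h import *
p=load("w10.npz")[0]
fz(p,150,250,110,170,8,"pics/w10z.png")
E
```

```text
(no output)
```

View pics/w10z.png

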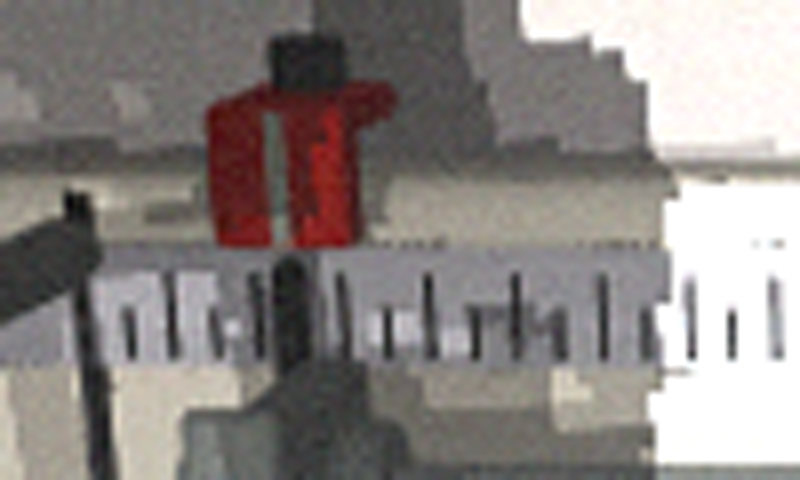

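```bash
python3 - <<'E'
from h import *
gap("w10",(276,175),(291,310),8,150,110)
from station import workorder
workorder.hand_in()
E
```

```text
mark [ 0.4687 -0.1057  0.0355] depth [ 0.4683 -0.1058  0.0351]
ptr [ 0.4839 -0.1065  0.035 ] depth [ 0.4836 -0.1063  0.0353]
gap mm 0.3
the job is handed in; nothing more can be done
```

The fence is set with its pointer at the white line and the lock lever is at its stop. I handed the job in at about 12 s of the 54 s allowed.

- **Wheel:** I rolled it with the closed fingertips in two strokes, pressing with about 4 to 8 N. It did not slip. The gap between pointer and line went from 26.4 mm to 12.9 mm after the first stroke and 0.7 mm after the second.
- **Lock lever:** I pushed it round from the side until the force rose to about 8 N with no further movement, then backed off and raised the arm clear.
- **Last check before hand-in:** in the wrist picture the pointer stood 0.3 mm from the line, against a limit of 2.5 mm. The lever measured about 1.50 rad, and the arm was touching nothing.

The 0.7 mm reading before locking and the 0.3 mm reading after it agree to within my measuring error. No check failed. I did not measure the loose things again at the end, but the arm never went near enough to touch any of them.

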